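Refit a bench grinder's tool rest and find the socket for its hold-down nut

TASK

First slide the loose tool rest along the bench towards the grinder until it is fully home: its forked foot under the loosened flange nut of the nearer wheel, the stud at the end of the slot, the rest flat and square to the wheel. Then try the deep sockets on that nut to find the one that fits (the smallest that goes over it) and finish while still holding that socket in the gripper, upright and fully down on the nut; the other sockets must be standing upright on the bench. Leave everything else on the bench where it lies.

Things in the scene. Friction and masses are not known exactly. Their poses are not given: they have to be found in the camera images.
- grinder: Bench grinder fixed on the robot's right: blue guards, silver motor, two grey 150 mm wheels, 220 mm tall. Origin: on the bench under the middle of the shaft. x: level, from its front (the side of the tool rests) to its back. y: along the shaft, away from the robot. Nearer wheel at y = -130 mm, front edge at x = -75 mm; the farther wheel (y = +130) has its own rest fast in place.
- near_seat (a point): Point on the bench on the axis of the stud in front of the NEARER wheel, x = -179, y = -130 mm in the grinder's frame. The job's nut is the one here, and the loose rest comes home here.
- nut_a: One of two steel hex flange nuts on upright studs. One is before the nearer wheel (the job's nut), the other before the farther wheel (left alone); which is where changes. Origin: on the bench on the stud's axis, z up. Hexagon 13 to 25 mm above the bench, top edge bevelled, 21 mm across flats on one nut and 24 mm on the other (not told which), a flat square to its x axis and every 60 degrees. Fixed.
- nut_b: The other flange nut, as nut_a. Both are loosened: the underside of the round flange (3 mm thick, 30 or 34.5 mm across) is 10 mm above the bench, so that the rest's foot passes below it. The stud (14 or 16 mm thick) ends 33 mm above the bench.
- rest: Loose black steel tool rest of the nearer wheel, about 0.75 kg, on the bench before that wheel. Origin: on its underside where the stud's axis comes when home; x: level, out of the fork's mouth to the wheel (parallel to the grinder's x when home). Foot 6 mm thick, 70 mm wide, x -66 to +42 mm, with an open slot 20 mm wide from x = -9 (closed end) to +42, flared to 36 mm at the mouth.
- rest_seat (a point): The rest's origin as a point: on near_seat when home (then the stud is within 2 mm of the slot's end, the platform 5 mm short of the wheel). Two cheeks, 50 mm apart inside, x 13 to 41 mm, to z = 60, with clamp knobs outside (108 mm overall), carry a pivot barrel across (its underside at z = 41) beneath which the nut passes; leaning arms carry a platform 80 mm wide, x 55 to 99, z 102 to 110 mm.
- rest_lip (a point): Middle of the upturned lip at the rear of the rest's foot, at x = -62, z = 28 mm in its frame: an upright plate 8 mm thick along x, 70 mm wide along y, its top 40 mm above the bench. Pinch it across its thickness, or push it.
- socket_small: Smallest of three plain steel deep sockets that stand mouth down on the bench in changing places, 0.2 kg. Origin: centre of the mouth (lower end), z up; 80 mm tall. Round body 31 mm in diameter to z = 56 mm, then a hexagonal drive end to grip (see its grip point). The mouth's hexagon takes a 21 mm nut with 1.5 mm play, is 52 mm deep, with a bevelled lip.
- socket_small_grip (a point): On the small socket's axis at z = 70 mm, in the drive end: hexagon 24 mm across flats, z = 59 to 80 mm, a dark square recess on top. It is in line with the mouth's hexagon: flats square to the socket's x axis and every 60 degrees. A socket goes over a nut only when its hexagon is in line with the nut's.
- socket_medium: Middle socket, as the small one but 34.5 mm in diameter, for 24 mm nuts, 0.24 kg. A socket that fits comes to rest on the nut's flange (mouth 13 mm above the bench). One too small, or not in line, stays on top of the hexagon (mouth about 25 mm above the bench). One too large also drops down, but is loose and is not the right one.
- socket_medium_grip (a point): On the middle socket's axis at z = 70 mm, in its drive end, which is as the small one's (24 mm across flats).
- socket_large: Largest socket, as the small one but 38 mm in diameter, for 27 mm nuts, 0.29 kg: fits neither nut.
- socket_large_grip (a point): On the large socket's axis at z = 70 mm, in its drive end, which is as the small one's (24 mm across flats).
- scraper: Bystander: turning scraper lying on the bench, flat steel blade, brass ferrule, wooden handle, 335 mm long. Origin: under its middle. Must stay where it is.
- dresser: Bystander: grey wheel dresser with a short handle, 145 mm long, 24 mm high, lying. Origin: under its middle. Must stay where it is.
- spanner: Bystander: flat steel spanner, 170 mm long, 8 mm thick, lying near the sockets. Origin: under its middle. Must stay where it is.
- oil_bottle: Bystander: white bottle, 56 mm in diameter, 130 mm tall. Origin: under its middle. Must stay where it is.
- tin: Bystander: open steel tin of washers, 100 x 75 x 28 mm. Origin: under its middle. Must stay where it is.
- square: Bystander: small steel try square, 105 x 75 mm, 12 mm high, lying. Origin: under its middle. Must stay where it is.
- stone: Bystander: sharpening stone, 150 x 50 x 25 mm, lying. Origin: under its middle. Must stay where it is.

How it is judged (in metres and radians):
On the way, in this order (a step that is already met when the one before it is completed fails the run):
1. the tool rest is home: its foot under the nearer nut's flange, stud at the end of the slot, flat on the bench and square to the wheel (horizontal distance between rest_seat and near_seat below 0.006 m and angle between the x axis of rest and the x axis of grinder, either way round below 0.15 rad and height (world z) of rest below 0.004 m and angle between rest's own z axis and vertical below 0.05 rad), for 0.2 s.
2. the socket that fits is held fully down on that nut (((horizontal distance between nut_a and near_seat below 0.02 m and horizontal distance between socket_small and nut_a below 0.004 m and height (world z) of socket_small between 0.009 and 0.0165 m and angle between each of socket_small, socket_medium, socket_large's own z axis and vertical below 0.08 rad and contact force between the fingers and socket_small above 1 N and height (world z) of each of socket_medium, socket_large below 0.004 m and contact force between the fingers and socket_medium below 0.2 N and contact force between the fingers and socket_large below 0.2 N) or (horizontal distance between nut_b and near_seat below 0.02 m and horizontal distance between socket_medium and nut_b below 0.004 m and height (world z) of socket_medium between 0.009 and 0.0165 m and angle between each of socket_medium, socket_small, socket_large's own z axis and vertical below 0.08 rad and contact force between the fingers and socket_medium above 1 N and height (world z) of each of socket_small, socket_large below 0.004 m and contact force between the fingers and socket_small below 0.2 N and contact force between the fingers and socket_large below 0.2 N))), for 0.2 s.
At the end, for the whole second after the job is handed in: Rest home (6 mm of the stud, 0.15 rad of square, flat on the bench); the socket of the nearer nut's size gripped by the fingers, upright (0.08 rad), centred on the nut (4 mm), mouth 9 to 16.5 mm above the bench (on the flange); the other two stand upright on the bench, not held (all of step 1 and ((horizontal distance between nut_a and near_seat below 0.02 m and horizontal distance between socket_small and nut_a below 0.004 m and height (world z) of socket_small between 0.009 and 0.0165 m and angle between each of socket_small, socket_medium, socket_large's own z axis and vertical below 0.08 rad and contact force between the fingers and socket_small above 1 N and height (world z) of each of socket_medium, socket_large below 0.004 m and contact force between the fingers and socket_medium below 0.2 N and contact force between the fingers and socket_large below 0.2 N) or (horizontal distance between nut_b and near_seat below 0.02 m and horizontal distance between socket_medium and nut_b below 0.004 m and height (world z) of socket_medium between 0.009 and 0.0165 m and angle between each of socket_medium, socket_small, socket_large's own z axis and vertical below 0.08 rad and contact force between the fingers and socket_medium above 1 N and height (world z) of each of socket_small, socket_large below 0.004 m and contact force between the fingers and socket_small below 0.2 N and contact force between the fingers and socket_large below 0.2 N))); the arm keeps its last pose, push and grip.
It fails at once if a bystander on the bench is moved more than 30 mm (distance of any of scraper, dresser, spanner, oil_bottle, tin, square, stone from where it was at the start of the episode above 0.03 m).
It also fails if it takes over 72 s, if anything falls off the work surface, if the arm or the gripper's body presses on something with over 40 N, if the wrist force passes 120 N, or if a joint passes its speed limit or range.

ROBOT

A 6-joint arm with a two-finger parallel gripper is mounted at the origin on the work surface. World frame = base frame: x ahead of the robot, y to its left, z up, the work surface at z = 0. Lengths are in mm, angles in degrees, forces in N, time in s.
With the tool pointing down it reaches from about 300 to 850 mm from the base axis. Payload 4.2 kg.
Tool frame: the origin (TCP) lies midway between the tips of the shut fingers; the grasp point (between the pads) lies 19 mm behind it (env.hold_point_z is the z of the grasp point in the tool frame, in mm); z points along the fingers, y is the direction in which the jaws open and shut (so a half turn about z gives the same grasp; the last joint's range is limited). The gripper opens to 91 mm and grips with 3 to 60 N. Pads are 32 mm wide; open, the fingers measure 118 mm over their backs; the gripper's body (76 mm by 178 mm) begins 60 mm behind the grasp point.
Start: joints at [-73.912, 18.312, 89.639, -0, 72.044, -1.146], TCP at [170.367, -549.198, 213.976] pointing down, gripper open.
Joint ranges: [-177.97, 177.97], [-48.28, 115.42], [12.27, 149.76], [-77.06, 257.06], [2.81, 150.46], [-146.56, 146.56]. Speed limits (degrees/s): [147.25, 147.25, 180, 180, 180, 180].

INTERFACE

Orientations are given as [roll, pitch, yaw] about the fixed x, y, z axes, in that order (R = Rz(yaw) Ry(pitch) Rx(roll)).
In Python, from workcell import env, grab_frame, camera_params, spotter gives the robot as it stands. The module is installed in compiled form; this text tells all that it offers.
- The arm moves only by the shell command python3 -m jog 'ROWS' [FORCE]. ROWS is text: rows parted by semicolons, each of 7 numbers parted by spaces: the turn, a rotation vector about the world's x, y, z in units of 5 degrees (1.0 is 5 degrees), then the shift along the world's x, y, z in units of 25 mm (1.0 is 25 mm), then the opening, from 0 (shut) to 1 (fully open). A call has 1 to 5 rows; each row is the pose to reach, as a shift and turn from the pose commanded when the call began; what a row does not reach only later rows make up. A row lasts 1/8 s, in which the tool goes at most 62.5 mm and 10.7 degrees, less where a joint would pass 70% of its speed; a pose out of reach is approached as far as the arm can. A call with a gripper value outside its range is refused whole. The fingers move at their own pace and stop on an object; FORCE is the grip in N (left out, the last holds). Time passes only in rows, so rows that repeat a pose let the fingers close. It gives the time, the measured TCP pose, the force and the opening at its end, in the units of the state.
- env.state(): the state, without advancing time (a new reading comes with each control period).
- grab_frame(name): name is "scene" or "side" or "wrist"; returns the picture (400x640x3 uint8, red, green, blue); there is no depth.
- camera_params(name): a dict with "K" (3x3 intrinsics, pixels), "rvec" (rotation vector, rad) and "tvec" (3), from world to camera coordinates, as OpenCV has them. Camera axes: x right, y down, z forward; pixel columns grow to the right and rows downward; lengths in mm; the calibration is good to about 2 mm. A picture is of the moment at which its call begins: read the wrist's pose just before it. camera_params takes no time and is no camera call; for the wrist camera it gives the pose at the moment of the call.
- env.job_done(): hands the job in, once; it reports no verdict.
Trained networks look in the newest picture that a camera, given by its name, has taken for a name from the list of things; names that differ only in an ending like _2 or _b are one class to them, and where a whole thing is asked for, a point or a joint stands for the part that bears it (a point fixed in the world has none). Each returns a list of dicts, best first, with "conf" (0 to 1); they miss things now and then, are a little off and sometimes report something else, mostly with a low value. They report only what shows in the picture. A call takes as long as a camera call.
- spotter.look_for(query, camera): "box" ([left, top, width, height] in pixels, round what is visible of it).
- spotter.trace(query, camera): "region" (400x640 bool, what is visible of it) and "box" ([left, top, width, height] in pixels, round what is visible of it).
The state is a dict: "time_s": time; "qpos": joint angles; "qvel": joint speeds; "effort": joint torques, N m; "ee_pos": TCP position; "ee_rot": TCP orientation; "force": force on the tool from outside, world axes, zero at the start; "torque": the same for the moment, N m; "gripper_width": finger opening in mm.
Only numpy, scipy, OpenCV 4.12 (cv2) and the standard library are available. Lean on these libraries where they do the work, as an engineer would, in place of code of your own. Each camera call takes 0.05 s, during which the arm holds its last target. There are 200 camera calls.

## Working session

There is one attempt and no reset: what is moved stays moved. The work goes in short steps, Python scripts to look and compute and a shell command to move; the robot and the scene stay as the last step left them, time stands still between calls to the robot, and variables do not carry over. Pictures are saved under pics/ and viewed, about 8 in all and at most 12, crops included, and the job is handed in when it is done.

```bash
mkdir -p pics; cat > h.py <<'E'
import numpy as np, cv2
from workcell import env, grab_frame, camera_params, spotter
def cam(n):
    p=camera_params(n); return np.array(p["K"],float),cv2.Rodrigues(np.array(p["rvec"],float))[0],np.array(p["tvec"],float).reshape(3)
def ray(c,u,v):
    K,R,t=c; d=R.T@np.linalg.inv(K)@np.array([u,v,1.]); return -R.T@t,d
def onz(c,u,v,z):
    o,d=ray(c,u,v); return o+d*(z-o[2])/d[2]
def proj(c,P):
    K,R,t=c; q=(R@np.atleast_2d(P).T).T+t; q=q@K.T; return q[:,:2]/q[:,2:]
def save(n,im): cv2.imwrite(f"pics/{n}.png",im[:,:,::-1])
E
python3 - <<'E'
from h import *
a=grab_frame("scene");b=grab_frame("side");w=grab_frame("wrist")
save("a",a);save("b",b);save("w",w)
for n in("scene","side","wrist"):
    c=cam(n);print(n,-c[1].T@c[2],c[1][2],c[0][0,0])
print(env.state(),env.hold_point_z)
E
```

```text
scene [1259.0327608  -167.82541835  736.05830311] [-0.72188083  0.21055478 -0.65920767] 417.243303803029
side [477.94509557 845.10133197 579.10540973] [ 0.0854352  -0.84360829 -0.53011875] 364.0200608013389
wrist [ 244.03713799 -525.71808321  384.39320546] [-0.26051666 -0.07946064 -0.96219389] 317.4881870445114
{'time_s': 0.15, 'qpos': array([-7.39134399e+01,  1.83430352e+01,  8.96895415e+01, -1.30136682e-03,
        7.20406995e+01, -1.14687833e+00]), 'qvel': array([-0.01104033, -0.03574229, -0.27529129, -0.02164719,  0.06000804,
        0.01613862]), 'effort': array([ 1.06175237e-03, -4.12775087e+01, -2.32154596e+01,  7.27967802e-02,
        4.32996405e-02, -1.01479970e-04]), 'ee_pos': array([ 170.23878749, -548.84910425,  213.3207941 ]), 'ee_rot': array([-1.79926714e+02, -2.29460769e-04,  1.72338403e+01]), 'force': array([ 0.77203815, -0.38032447,  0.0204634 ]), 'torque': array([-0.00847806,  0.02359529,  0.02769947]), 'gripper_width': 91.01969079801373} -18.8
```

View pics/a.png

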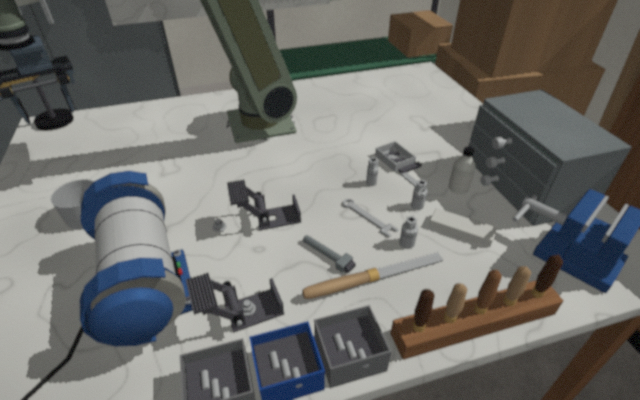

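View pics/b.png

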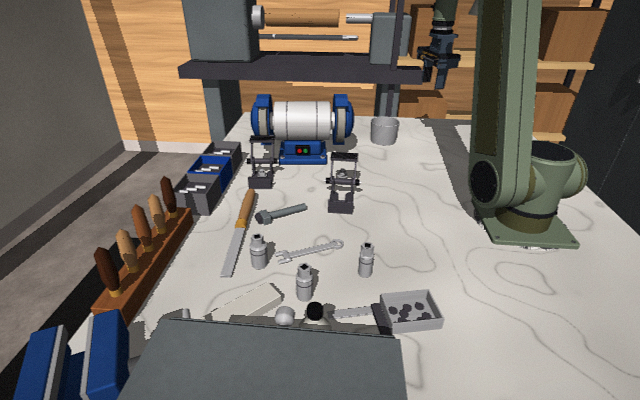

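The scene view shows the grinder at left. The nearer wheel is at about (125,190), the nut at (220,222) and the loose rest at (265,205). Sockets stand at (373,170), (419,195) and (408,233). The side view agrees, with sockets at (258,250), (305,282) and (366,260) and the rest at (342,185).

```bash
python3 - <<'E'
from h import *
import pickle
out={}
for n in("scene","side"):
    c=cam(n)
    for q in("nut_a","rest","rest_lip","socket_small","socket_medium","socket_large","grinder"):
        r=spotter.trace(q,n)[:4]
        out[n,q]=r
        for d in r:
            m=d["region"]; b=d["box"]; v,u=np.nonzero(m)
            print(n,q,round(d["conf"],2),np.round(b),"cen",u.mean().round(1),v.mean().round(1),"z0@botmid",onz(c,b[0]+b[2]/2,b[1]+b[3],0).round()[:2],"cen@z20",onz(c,u.mean(),v.mean(),20).round()[:2])
pickle.dump(out,open("o.pkl","wb"))
a=cv2.imread("pics/a.png");b=cv2.imread("pics/b.png")
cv2.imwrite("pics/c1.png",np.hstack([cv2.resize(a[130:340,170:330],None,fx=2.5,fy=2.5,interpolation=2),cv2.resize(b[115:325,220:380],None,fx=2.5,fy=2.5,interpolation=2)]))
E
```

```text
scene nut_a 0.53 [214. 220.  14.   7.] cen 218.9 224.8 z0@botmid [ 478. -190.] cen@z20 [ 487. -193.]
scene nut_a 0.51 [244. 301.  12.  14.] cen 248.1 307.2 z0@botmid [ 749. -162.] cen@z20 [ 744. -164.]
scene rest 0.87 [230. 180.  72.  50.] cen 262.9 206.1 z0@botmid [517. -84.] cen@z20 [450. -76.]
scene rest_lip 0.93 [225. 184.  74.  47.] cen 262.6 205.8 z0@botmid [518. -92.] cen@z20 [449. -76.]
scene socket_small 0.67 [367. 157.  14.  33.] cen 371.8 172.1 z0@botmid [453. 234.] cen@z20 [398. 247.]
scene socket_medium 0.77 [414. 179.  13.  32.] cen 418.8 195.1 z0@botmid [566. 316.] cen@z20 [528. 327.]
scene socket_large 0.64 [398. 216.  17.  32.] cen 408.2 232.9 z0@botmid [676. 225.] cen@z20 [647. 239.]
scene socket_large 0.36 [228. 180.  74.  47.] cen 262.7 206.0 z0@botmid [508. -85.] cen@z20 [450. -76.]
scene grinder 0.69 [ 23. 169. 264. 231.] cen 146.4 271.6 z0@botmid [ 872. -351.] cen@z20 [ 588. -362.]
scene grinder 0.66 [226. 179.  76.  51.] cen 262.7 206.1 z0@botmid [516. -88.] cen@z20 [450. -76.]
scene grinder 0.2 [368. 157.  11.  30.] cen 372.3 171.3 z0@botmid [441. 237.] cen@z
[... 319 characters left out ...]
p 0.78 [323. 148.  38.  64.] cen 341.7 184.8 z0@botmid [477.   2.] cen@z20 [ 482. -114.]
side socket_small 0.7 [354. 242.  20.  36.] cen 366.2 259.7 z0@botmid [420. 254.] cen@z20 [417. 216.]
side socket_small 0.54 [200. 283.  85.  40.] cen 247.9 305.6 z0@botmid [656. 398.] cen@z20 [650. 371.]
side socket_medium 0.85 [295. 264.  18.  37.] cen 304.6 282.2 z0@botmid [545. 332.] cen@z20 [547. 298.]
side socket_large 0.56 [249. 235.  16.  36.] cen 258.7 251.6 z0@botmid [660. 254.] cen@z20 [665. 212.]
side grinder 0.64 [247.  96. 106.  91.] cen 296.8 131.9 z0@botmid [ 609. -122.] cen@z20 [ 673. -518.]
side grinder 0.57 [295. 264.  18.  37.] cen 304.2 282.0 z0@botmid [546. 329.] cen@z20 [548. 298.]
```

View pics/c1.png

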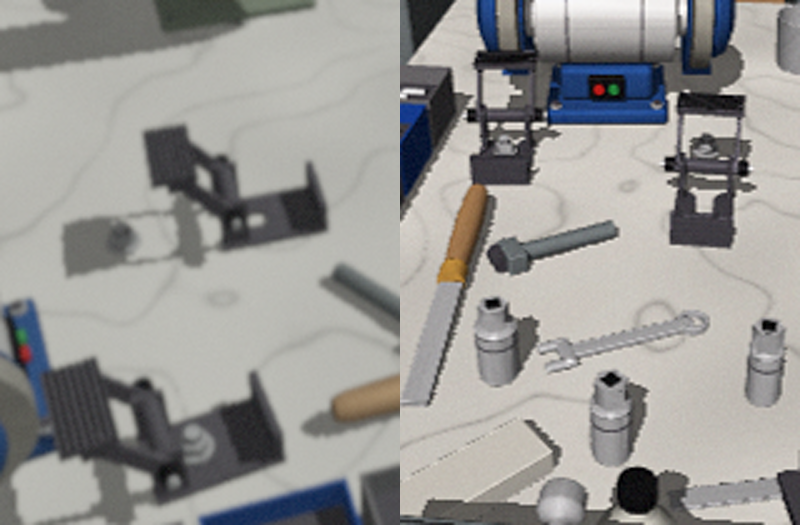

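```bash
cat >> h.py <<'E'
def box(x0,x1,y0,y1,z0,z1): return np.array([[x,y,z] for x in(x0,x1) for y in(y0,y1) for z in(z0,z1)],float)
REST=[box(-66,-9,-35,35,0,6),box(-9,42,-35,-14,0,6),box(-9,42,14,35,0,6),box(-66,-58,-35,35,0,40),
 box(13,41,25,31,0,60),box(13,41,-31,-25,0,60),box(19,35,-54,54,44,58),box(55,99,-40,40,102,110)]
ARM=[np.array([[27+a,s,50+b] for a,b in((-6,4),(6,-4))]+[[70+a,s,104+b] for a,b in((-6,4),(6,-4))]) for s in(-28,28)]
def restmask(c,x,y,yaw):
    a=np.radians(yaw);R=np.array([[np.cos(a),-np.sin(a),0],[np.sin(a),np.cos(a),0],[0,0,1]])
    m=np.zeros((400,640),np.uint8)
    for b in REST+ARM:
        h=cv2.convexHull((proj(c,b@R.T+[x,y,0])*16).round().astype(np.int32)); cv2.fillConvexPoly(m,h,1,shift=4)
    return m>0
def tri(cs,uv):
    A=np.zeros((3,3));b=np.zeros(3)
    for c,p in zip(cs,uv):
        o,d=ray(c,*p);d/=np.linalg.norm(d);P=np.eye(3)-np.outer(d,d);A+=P;b+=P@o
    X=np.linalg.solve(A,b);return X,[np.linalg.norm((np.eye(3)-np.outer(d/np.linalg.norm(d),d/np.linalg.norm(d)))@(X-o)) for o,d in[ray(c,*p) for c,p in zip(cs,uv)]]
E
python3 - <<'E'
from h import *
import pickle
from scipy.optimize import minimize
o=pickle.load(open("o.pkl","rb"));cs=[cam("scene"),cam("side")]
print("nut",tri(cs,[(218.9,224.8),(342,173)]),"far",tri(cs,[(248.5,307.2),(262.2,173.3)]))
for q in("small","medium","large"):
    p=[(lambda b:(b[0]+b[2]/2,b[1]+b[3]/2))(o[n,"socket_"+q][0]["box"]) for n in("scene","side")]
    cen=[np.argwhere(o[n,"socket_"+q][0]["region"]).mean(0)[::-1] for n in("scene","side")]
    print(q,tri(cs,cen))
ms=[o[n,"rest"][0]["region"] for n in("scene","side")]
# exclude shadow-ish: refine masks by darkness
ims=[cv2.imread(f"pics/{k}.png").max(2) for k in "ab"]
dk=[(im<105) & (cv2.dilate(m.astype(np.uint8),np.ones((5,5)))>0) for im,m in zip(ims,ms)]
def f(p,M=ms):
    return -sum((lambda r,m:(r&m).sum()/(r|m).sum())(restmask(c,*p),m) for c,m in zip(cs,M))
for M in(ms,dk):
    best=min((minimize(f,[x,y,w],args=(M,),method="Nelder-Mead",options=dict(initial_simplex=[[x,y,w],[x+12,y,w],[x,y+12,w],[x,y,w+12]])) for x in(460,485) for y in(-60,-95) for w in(-105,-90,-75)),key=lambda r:r.fun)
    print(best.x,best.fun)
p=best.x
vis=[]
for im,c,(u,v) in zip([cv2.imread(f"pics/{k}.png") for k in "ab"],cs,[(200,150),(280,120)]):
    m=restmask(c,*p);ed=m^cv2.erode(m.astype(np.uint8),np.ones((3,3))).astype(bool);im[ed]=(0,0,255);vis.append(cv2.resize(im[v:v+110,u:u+110],None,fx=3.6,fy=3.6,interpolation=0))
cv2.imwrite("pics/fit.png",np.hstack(vis))
E
```

```text
nut (array([ 483.33258152, -192.93372453,   17.6201187 ]), [np.float64(0.5496732325769684), np.float64(0.5496732325769688)]) far (array([ 740.12397941, -164.11042359,   17.20413439]), [np.float64(2.2367474104512506), np.float64(2.2367474104514655)])
small (array([419.29997204, 236.68256004,  37.99125806]), [np.float64(0.5209156480154691), np.float64(0.5209156480153538)])
medium (array([545.4674456 , 315.34737853,  37.06920769]), [np.float64(0.3037781846631209), np.float64(0.30377818466337736)])
large (array([659.89257256, 229.91525616,  35.12103181]), [np.float64(0.4071389380989534), np.float64(0.4071389380992341)])
[481.03045656 -58.00792096 -90.13685772] -1.6855770963895513
[480.87243736 -60.95195191 -90.72852071] -1.5564753134796239
```

View pics/fit.png

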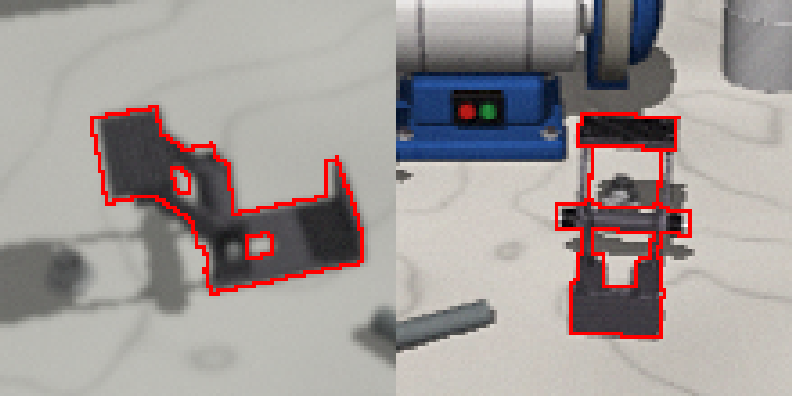

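The model outlines match the rest well in both views: origin ≈ (481,−59), yaw ≈ −90.5°. The nut is at about (483,−193). Next I'll move the wrist camera over the nut to measure it more closely.

```bash
python3 -m jog '0 0 -2 2.5 3 0 1; 0 0 -3.45 5.2 7 0 1;0 0 -3.45 8 12 0 1;0 0 -3.45 10 14.2 0 1;0 0 -3.45 10 14.2 0 1'; python3 -m jog '0 0 0 0 0 -0.6 1;0 0 0 0 0 -1.2 1;0 0 0 0 0 -1.2 1;0 0 0 0 0 -1.2 1;0 0 0 0 0 -1.2 1'
python3 - <<'E'
from h import *
c=cam("wrist");w=grab_frame("wrist");print(env.state()["ee_pos"],env.state()["ee_rot"])
save("w2",w)
for q in("nut_a","rest"):
    for d in spotter.trace(q,"wrist")[:3]:
        v,u=np.nonzero(d["region"]);print(q,d["conf"],d["box"],onz(c,u.mean(),v.mean(),20))
print(proj(c,[483.5,-193,15]))
p=proj(c,[483.5,-193,15])[0].astype(int); x0=int(np.clip(p[0]-80,0,480));y0=int(np.clip(p[1]-80,0,240))
cr=cv2.resize(w[y0:y0+160,x0:x0+160],None,fx=2.5,fy=2.5,interpolation=cv2.INTER_CUBIC)
save("w2c",np.hstack([cv2.copyMakeBorder(cv2.resize(w,(400,250)),0,150,0,0,0),cr]));print(x0,y0)
E
```

```text
time_s: 1.48
ee_pos: [351.6, -292.7, 214.3]
ee_rot: [180.0, -0.1, -0.0]
force: [1.2, -1.1, 0.2]
gripper_width: 91.3
time_s: 2.1
ee_pos: [350.7, -295.1, 184.5]
ee_rot: [180.0, -0.0, -0.1]
force: [-0.4, 1.2, -0.4]
gripper_width: 91.4
[ 350.69149888 -295.01254265  184.4561112 ] [ 1.79953487e+02 -4.41171373e-02 -6.65804305e-02]
nut_a 0.59 [201.2, 35.4, 34.8, 35.2] [ 482.09714666 -196.88238233   20.        ]
rest 0.82 [0.0, 2.5, 136.3, 106.8] [483.36929568 -52.21862483  20.        ]
[[216.51835659  50.4689379 ]]
136 0
```

View pics/w2c.png

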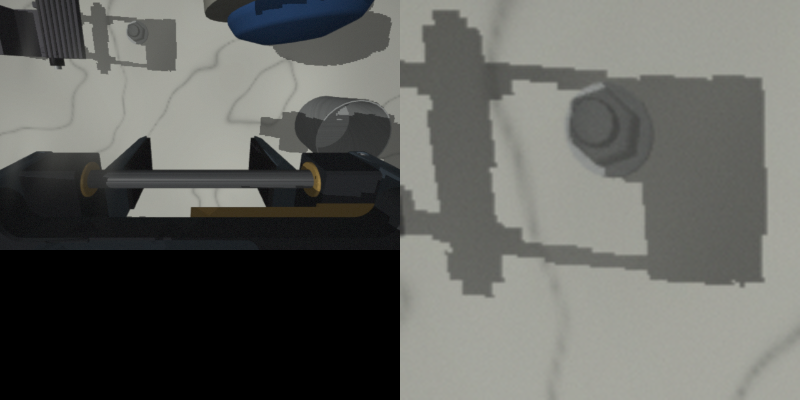

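The wrist view shows the nut at about (212,50) full-frame. The stud (~16 mm) and flange (~34 mm) look like the larger nut. I'll take a closer, centred look to settle its size, centre and hexagon angle.

```bash
python3 -m jog '0 0 0 0.4 2 -0.5 1;0 0 0 0.8 4 -1.4 1;0 0 0 0.8 4 -1.4 1;0 0 0 0.8 4 -1.4 1;0 0 0 0.8 4 -1.4 1'
cat >> h.py <<'E'
def hexpts(x,y,yaw,af,z,n=6):
    a=np.radians(yaw+30+60*np.arange(6));r=af/np.sqrt(3);return np.c_[x+r*np.cos(a),y+r*np.sin(a),np.full(6,z)]
def circ(x,y,d,z):
    a=np.linspace(0,2*np.pi,90);return np.c_[x+d/2*np.cos(a),y+d/2*np.sin(a),np.full(90,z)]
E
python3 - <<'E'
from h import *
c=cam("wrist");w=grab_frame("wrist");print(env.state()["ee_pos"])
save("w3",w)
K,R,t=c;print(K,R,t); np.savez("w3.npz",K=K,R=R,t=t)
d=spotter.trace("nut_a","wrist")[0];v,u=np.nonzero(d["region"]);print(d["conf"],d["box"],u.mean(),v.mean())
p=proj(c,[482.5,-195,15])[0];S=6
x0,y0=(p-45).astype(int);x0=max(x0,0);y0=max(y0,0)
cr=cv2.resize(w[y0:y0+90,x0:x0+90],None,fx=S,fy=S,interpolation=cv2.INTER_CUBIC)
cr=cv2.convertScaleAbs(cr,alpha=2,beta=-90)
save("w3c",cr);print(x0,y0,p)
E
```

```text
time_s: 2.88
ee_pos: [371.2, -195.6, 149.6]
ee_rot: [179.9, -0.1, -0.1]
force: [-0.0, -0.8, 1.0]
gripper_width: 91.4
[ 371.06902563 -195.5386699   149.52400029]
[[317.48818704   0.         320.3448662 ]
 [  0.         317.48818704 198.5533812 ]
 [  0.           0.           1.        ]] [[-3.44323834e-03 -9.99992504e-01  1.77070611e-03]
 [-9.62630078e-01  3.79408834e-03  2.70793165e-01]
 [-2.70797854e-01 -7.72129550e-04 -9.62635926e-01]] [-193.98511514  345.24690351  430.02132961]
0.63 [300.9, 52.9, 36.5, 37.2] 319.17277913610434 69.47351263243684
274 24 [319.65283006  69.47423985]
```

View pics/w3c.png

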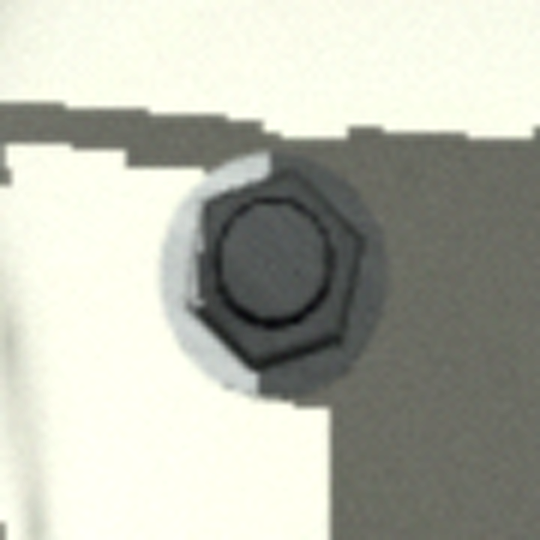

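The nut is the larger one: flange ~227/6 px → ~34 mm, stud centre at crop (274,262), hexagon vertices clear. Computing its centre and angle.

```bash
python3 - <<'E'
from h import *
z=np.load("w3.npz");c=(z["K"],z["R"],z["t"])
f=lambda x,y:(274+(x+.5)/6-.5,24+(y+.5)/6-.5)
print("flange",onz(c,*f(273.5,274),11.5),"w",[onz(c,*f(x,274),13)[1] for x in(160,387)],[onz(c,*f(273.5,y),11)[0] for y in(150,398)])
print("stud",onz(c,*f(274.5,262),33), "w",[onz(c,*f(x,262),33)[1] for x in(217,333)])
V=np.array([onz(c,*f(*p),23) for p in[(290,167),(362,240),(342,338),(260,367),(190,303),(203,208)]])
C=V.mean(0);d=V-C;print("hex",C,"r",np.hypot(d[:,0],d[:,1]),"ang mod60",np.degrees(np.arctan2(d[:,1],d[:,0]))%60)
E
```

```text
flange [ 483.0846531  -194.55976714   11.5       ] w [np.float64(-177.47030948478388), np.float64(-211.6564830768949)] [np.float64(500.37625327053195), np.float64(465.3303074325021)]
stud [ 482.22663853 -194.7352791    33.        ] w [np.float64(-186.65168368165368), np.float64(-202.96028401608928)]
hex [ 482.16828024 -194.72456011   23.        ] r [14.1230206  13.37608479 13.48671189 13.34639707 13.10455689 13.37099565] ang mod60 [50.69120117 48.17357174 47.09037929 50.51955141 49.14143294 50.33617472]
```

```bash
python3 -m jog '0 0 0 1.4 2.4 0 1;0 0 0 2.8 4.8 0 1;0 0 0 4.4 7.2 0 1;0 0 0 4.4 7.92 0 1;0 0 0 4.4 7.92 0 1'; python3 -m jog '0 0 0 0 0 -1.5 1;0 0 0 0 0 -3 1;0 0 0 0 0 -3 1;0 0 0 0 0 -3 1;0 0 0 0 0 -3 1'
python3 - <<'E'
from h import *
c=cam("wrist");w=grab_frame("wrist");print(env.state()["ee_pos"])
save("w4",w)
for q in["rest_lip"]:
    for d in spotter.look_for(q,"wrist")[:2]: print(q,d)
# expected lip top corners
print(proj(c,[[481-35,2,40],[481+35,2,40]]))
E
```

```text
time_s: 3.6
ee_pos: [481.9, 5.0, 149.0]
ee_rot: [-180.0, -0.0, 0.2]
force: [-0.6, -0.8, 0.7]
gripper_width: 91.3
time_s: 4.22
ee_pos: [481.9, 3.2, 75.6]
ee_rot: [180.0, -0.2, -0.1]
force: [-0.1, -0.1, -0.3]
gripper_width: 91.1
[481.78393733   3.31469264  75.43938607]
rest_lip {'box': [316.4, 152.5, 323.6, 119.5], 'conf': 0.94}
[[322.87080494 271.462536  ]
 [322.7981442  176.39176264]]
```

View pics/w4.png

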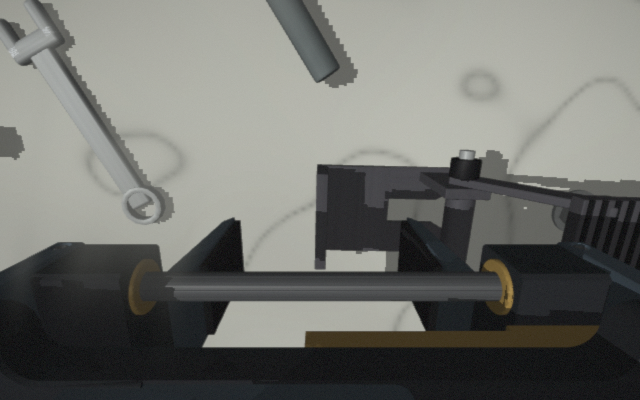

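The lip stands upright between the open jaws at about (322,165)–(322,270). The spanner and dresser are clear.

```bash
python3 -m jog '0 0 0 0 0 -1.5 1;0 0 0 0 0 -2.5 1;0 0 0 0 0 -2.5 1;0 0 0 0 0 -2.5 0.5;0 0 0 0 0 -2.5 0.1' 40;python3 -m jog '0 0 0 0 0 0 0;0 0 0 0 0 0 0;0 0 0 0 0 0 0;0 0 0 0 0 0 0;0 0 0 0 0 0 0'
python3 - <<'E'
from h import *
from scipy.optimize import minimize
cs=[cam("scene"),cam("side")]
ims=[grab_frame("scene"),grab_frame("side")];ms=[spotter.trace("rest",n)[0]["region"] for n in("scene","side")]
# fit only where gripper does not cover: upper part of rest -> scene left half
f=lambda p:-sum((lambda r,m:(r&m).sum()/(r|m).sum())(restmask(c,*p),m) for c,m in zip(cs,ms))
r=min((minimize(f,[481,-60,w],method="Nelder-Mead",options=dict(initial_simplex=[[481,-60,w],[489,-60,w],[481,-52,w],[481,-60,w+8]])) for w in(-94,-88)),key=lambda r:r.fun);print(r.x,r.fun)
vis=[]
for im,c,(u,v) in zip(ims,cs,[(200,150),(280,120)]):
    m=restmask(c,*r.x);ed=m^cv2.erode(m.astype(np.uint8),np.ones((3,3))).astype(bool);im=im.copy();im[ed]=(255,0,0);vis.append(cv2.resize(im[v:v+110,u:u+110],None,fx=3.6,fy=3.6,interpolation=0))
save("fit2",np.hstack(vis))
E
```

```text
time_s: 4.95
ee_pos: [481.7, 3.6, 12.7]
ee_rot: [180.0, -0.2, -0.0]
force: [-0.9, 0.5, 0.0]
gripper_width: 74.2
time_s: 5.58
ee_pos: [480.6, 3.6, 11.4]
ee_rot: [180.0, 0.0, -0.0]
force: [0.8, -0.0, 1.1]
gripper_width: 23.8
[481.02268456 -57.95137406 -89.69934873] -0.9558684969631959
```

```bash
python3 -m jog '0 0 0 0 0 0 0;0 0 0 0 0 0 0;0 0 0 0 0 0 0;0 0 0 0 0 0 0' 40;python3 -m jog '0 0 0.3 -0.1 -0.5 0 0;0 0 0.6 -0.22 -1 0 0;0 0 0.9 -0.35 -1.6 0 0;0 0 1.2 -0.47 -2.2 0 0;0 0 1.34 -0.57 -2.7 0 0'; python3 -m jog '0 0 0 0 -0.4 0 0;0 0 0 0 -0.4 0 0;0 0 0 0 -0.4 0 0'
python3 - <<'E'
from h import *
cs=[cam("scene"),cam("side"),cam("wrist")]
ims=[grab_frame("scene"),grab_frame("side"),grab_frame("wrist")];print(env.state()["ee_pos"],env.state()["ee_rot"],env.state()["force"])
for n in("scene","side","wrist"):
    for d in spotter.look_for("nut_a",n)[:2]: print(n,d)
print([proj(c,[482.6,-194.6,20]) for c in cs])
crop=lambda im,u,v,w,h,s:cv2.resize(im[v:v+h,u:u+w],None,fx=s,fy=s,interpolation=cv2.INTER_CUBIC)
top=np.hstack([crop(ims[0],190,160,130,100,3),crop(ims[1],280,110,130,100,3)])
save("h1",np.vstack([top,cv2.copyMakeBorder(crop(ims[2],150,0,490,180,1.5),0,0,0,780-735,0)]))
E
```

```text
time_s: 6.28
ee_pos: [480.4, 3.5, 11.4]
ee_rot: [180.0, 0.0, -0.0]
force: [-1.4, -2.4, 0.3]
gripper_width: 7.8
time_s: 6.9
ee_pos: [466.8, -63.4, 11.5]
ee_rot: [-179.9, -0.1, 6.7]
force: [1.0, 4.0, 0.3]
gripper_width: 8.1
time_s: 7.28
ee_pos: [466.6, -74.4, 11.4]
ee_rot: [179.9, -0.0, 6.7]
force: [-0.3, -4.3, -0.5]
gripper_width: 7.8
[466.60909201 -74.03845828  11.44937525] [ 1.79962625e+02 -1.28654190e-02  6.71407012e+00] [-0.07086906 -2.79008766 -1.73951578]
scene {'box': [241.8, 298.2, 13.1, 14.0], 'conf': 0.63}
scene {'box': [214.6, 216.4, 12.1, 14.2], 'conf': 0.56}
side {'box': [247.3, 91.8, 92.9, 97.3], 'conf': 0.69}
side {'box': [330.6, 142.0, 27.6, 55.3], 'conf': 0.61}
wrist {'box': [539.2, 236.2, 21.5, 35.6], 'conf': 0.58}
[array([[217.90237961, 223.86122091]]), array([[342.16138628, 172.24338128]]), array([[538.82452971, 248.75715888]])]
```

View pics/h1.png

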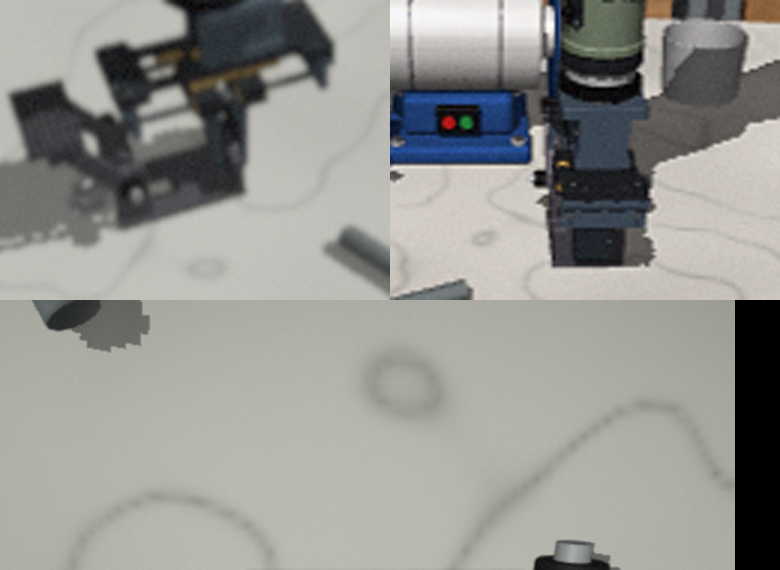

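The rest has moved with the gripper and turned. The fork mouth now faces the nut at scene-crop (95,190). I'll check how far off-centre the lip sits in the grip by projecting its model.

```bash
python3 - <<'E'
from h import *
cs=[cam("scene"),cam("side")]
ims=[grab_frame("scene"),grab_frame("side")];s=env.state();T=s["ee_pos"];g=np.radians(s["ee_rot"][2]-90)
ms=[spotter.trace("rest",n)[0]["region"] for n in("scene","side")]
X=np.array([np.cos(g),np.sin(g)]);Y=np.array([-X[1],X[0]])
P=lambda e:T[:2]+62*X+e*Y
vis=[]
for e in(-6,-4,-2,0,2,4,6,8):
    o=P(e);m=[restmask(c,*o,np.degrees(g)) for c in cs]
    # dark-pixel edge score: fraction of model border contrast
    sc=[]
    for k in(0,1):
        gray=cv2.GaussianBlur(cv2.cvtColor(ims[k],cv2.COLOR_RGB2GRAY),(3,3),0).astype(float)
        M=m[k].astype(np.uint8);inn=M-cv2.erode(M,np.ones((3,3)));out=cv2.dilate(M,np.ones((5,5)))-cv2.dilate(M,np.ones((3,3)))
        sc.append(round(gray[out>0].mean()-gray[inn>0].mean(),1))
    print(e,o.round(1),sc,[((a&b).sum()/(b).sum()).round(3) for a,b in zip(m,ms)])
    if e in(0,4):
        for k,(u,v) in((0,(185,160)),(1,(300,120))):
            im=ims[k].copy();M=m[k].astype(np.uint8);im[(M-cv2.erode(M,np.ones((3,3))))>0]=(255,0,0);vis.append(cv2.resize(im[v:v+90,u:u+120],None,fx=3.3,fy=3.3,interpolation=0))
save("h2",np.vstack([np.hstack(vis[:2]),np.hstack(vis[2:])]))
E
```

```text
-6 [ 467.9 -136.1] [np.float64(27.8), np.float64(25.3)] [np.float64(0.0), np.float64(0.806)]
-4 [ 469.9 -135.9] [np.float64(30.1), np.float64(27.9)] [np.float64(0.0), np.float64(0.866)]
-2 [ 471.9 -135.6] [np.float64(33.4), np.float64(28.3)] [np.float64(0.0), np.float64(0.944)]
0 [ 473.9 -135.4] [np.float64(33.5), np.float64(28.9)] [np.float64(0.0), np.float64(0.982)]
2 [ 475.8 -135.2] [np.float64(33.6), np.float64(27.2)] [np.float64(0.0), np.float64(0.996)]
4 [ 477.8 -134.9] [np.float64(33.4), np.float64(23.8)] [np.float64(0.0), np.float64(0.979)]
6 [ 479.8 -134.7] [np.float64(33.3), np.float64(19.5)] [np.float64(0.0), np.float64(0.947)]
8 [ 481.8 -134.5] [np.float64(32.9), np.float64(16.2)] [np.float64(0.0), np.float64(0.926)]
```

View pics/h2.png

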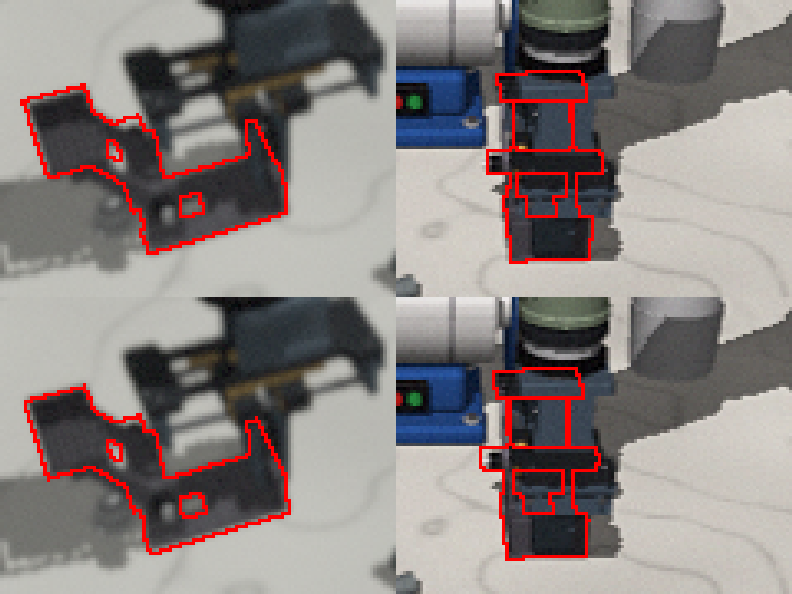

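The e=0 model matches best, so the lip is centred within ~1 mm. Next is the slide home.

```bash
python3 -m jog '0 0 0 0.08 -0.4 0 0;0 0 0 0.14 -0.8 0 0;0 0 0 0.19 -1.2 0 0;0 0 0 0.23 -1.6 0 0;0 0 0 0.28 -2.0 0 0' 40; python3 -m jog '0 0 0 0.01 -0.12 0 0;0 0 0 0.02 -0.25 0 0;0 0 0 0.04 -0.38 0 0;0 0 0 0.04 -0.38 0 0'
cat > rc.py <<'E'
from h import *
import sys
from scipy.optimize import minimize
cs=[cam("scene"),cam("side")]
ims=[grab_frame("scene"),grab_frame("side")];s=env.state();print(s["ee_pos"].round(1),s["ee_rot"].round(1),s["force"].round(1),s["gripper_width"])
vis=[];p=[float(a) for a in sys.argv[2:5]]
if sys.argv[5:]:
    ms=[spotter.trace("rest",n)[0]["region"] for n in("scene","side")]
    f=lambda p:-sum((lambda r,m:(r&m).sum()/(r|m).sum())(restmask(c,*p),m) for c,m in zip(cs,ms))
    r=minimize(f,p,method="Nelder-Mead",options=dict(initial_simplex=np.array(p)+[[0,0,0],[6,0,0],[0,6,0],[0,0,6]]));print(r.x,r.fun);p=r.x
for k,(u,v) in((0,(175,150)),(1,(280,100))):
    im=ims[k].copy();M=restmask(cs[k],*p).astype(np.uint8);im2=im.copy();im2[(M-cv2.erode(M,np.ones((3,3))))>0]=(255,0,0)
    vis.append(np.vstack([cv2.resize(i[v:v+90,u:u+120],None,fx=3.2,fy=3.2,interpolation=1) for i in(im,im2)]))
save(sys.argv[1],np.hstack(vis))
E
python3 rc.py h3 482.6 -194.6 -83.3
```

```text
time_s: 8.4
ee_pos: [473.3, -124.4, 11.4]
ee_rot: [-180.0, 0.0, 6.7]
force: [0.1, 4.8, 1.0]
gripper_width: 7.6
time_s: 8.9
ee_pos: [474.4, -133.7, 11.4]
ee_rot: [180.0, 0.0, 6.7]
force: [-0.8, 1.5, -1.2]
gripper_width: 7.5
[ 474.4 -133.7   11.4] [180.    0.    6.7] [-1.6  0.4  0.1] 7.806190607548124
```

View pics/h3.png

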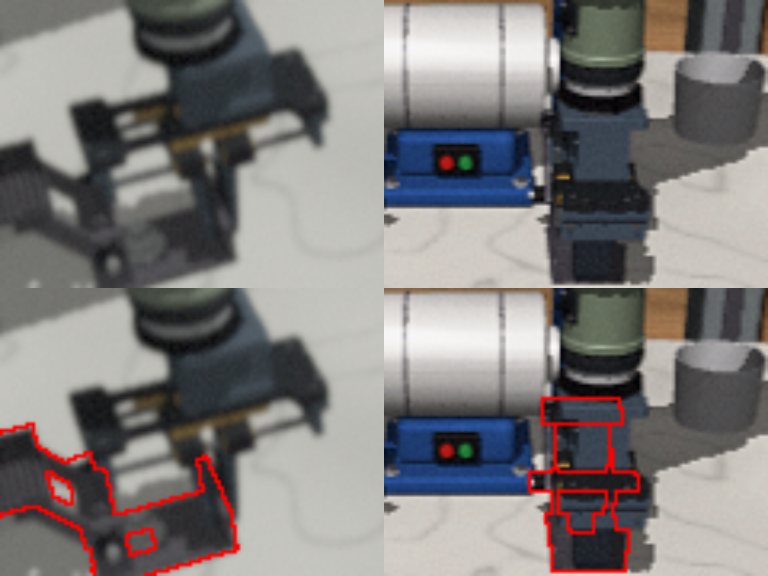

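The rest is at the stud and nothing is pushing back yet. I'll ease on until the stud stops the slot.

```bash
python3 -m jog '0 0 0 0 -0.06 0 0;0 0 0 0 -0.06 0 0;0 0 0 0 -0.06 0 0' ; python3 -m jog '0 0 0 0.01 -0.06 0 0;0 0 0 0.01 -0.06 0 0;0 0 0 0.01 -0.06 0 0'; python3 -m jog '0 0 0 0.0 -0.04 0 0;0 0 0 0.0 -0.04 0 0;0 0 0 0 -0.04 0 0'
```

```text
time_s: 9.38
ee_pos: [474.4, -134.5, 11.5]
ee_rot: [-180.0, 0.0, 6.7]
force: [-0.3, 4.9, -0.1]
gripper_width: 8.1
time_s: 9.75
ee_pos: [474.4, -134.6, 11.5]
ee_rot: [-179.8, 0.0, 6.6]
force: [-1.0, 11.2, 2.3]
gripper_width: 7.7
time_s: 10.12
ee_pos: [474.4, -134.7, 11.6]
ee_rot: [-179.8, 0.0, 6.6]
force: [0.3, 15.0, 3.4]
gripper_width: 7.7
```

Contact is firm, with force rising to 15 N at TCP y ≈ −134.6. I'll ease off, release, rise and go towards the middle socket.

```bash
python3 -m jog '0 0 0 0 0.14 0 0;0 0 0 0 0.14 0 0;0 0 0 0 0.14 0.0 0.5;0 0 0 0 0.14 0 0.8;0 0 0 0 0.14 0 0.8';python3 -m jog '0 0 0 0 0 0 0.8;0 0 0 0 0 0 0.8;0 0 0 0 0 0.6 0.8;0 0 0 0 0 3 0.8;0 0 0 0 0 6 0.8'; python3 -m jog '0 0 0 0 0 1 0.8;0 0 0 0 2 1 0.8;0 0 0 0.5 4.4 1 0.8;0 0 0 1.0 6.8 1 0.8;0 0 0 1.5 9 1 0.8'
python3 -m jog '0 0 0 -0.3 1 0 0.8;0 0 0 -0.3 1.6 0 0.8;0 0 0 -0.3 1.6 0 0.8'
python3 - <<'E'
from h import *
print(env.state()["ee_pos"])
for n in("scene","side"):
    c=cam(n);grab_frame(n)
c=cam("wrist");w=grab_frame("wrist");save("s1",w)
for q in("small","medium","large"):
    for d in spotter.look_for("socket_"+q,"wrist")[:2]:print(q,d)
print(proj(c,[[545.5,315.3,80],[419,237,80],[660,230,80]]))
E
python3 rc.py h4 482.6 -194.6 -83.3 fit
```

```text
time_s: 10.75
ee_pos: [475.0, -134.3, 11.6]
ee_rot: [180.0, -0.0, 6.7]
force: [0.8, -0.0, -0.1]
gripper_width: 35.1
time_s: 11.38
ee_pos: [474.3, -133.8, 151.1]
ee_rot: [-180.0, 0.0, 6.7]
force: [1.2, -0.5, -0.7]
gripper_width: 72.9
time_s: 12.0
ee_pos: [512.4, 93.1, 175.4]
ee_rot: [180.0, -0.1, 6.7]
force: [1.5, 0.5, 0.4]
gripper_width: 73.3
time_s: 12.38
ee_pos: [504.9, 131.4, 174.6]
ee_rot: [180.0, -0.1, 6.8]
force: [0.3, 0.6, -0.2]
gripper_width: 72.7
[504.88032165 131.4130899  174.55333147]
small {'box': [192.5, 230.6, 37.4, 37.0], 'conf': 0.69}
medium {'box': [85.7, 105.8, 81.7, 39.4], 'conf': 0.91}
medium {'box': [193.0, 227.9, 34.9, 40.7], 'conf': 0.71}
large {'box': [196.1, 0.1, 62.2, 35.1], 'conf': 0.81}
large {'box': [84.9, 104.2, 84.6, 43.3], 'conf': 0.69}
[[101.60812084 128.7931978 ]
 [196.65431383 276.28247333]
 [209.19637933 -17.20027942]]
[504.8 130.5 174. ] [180.    0.    6.6] [ 0.7  0.9 -0.6] 73.11947649620298
[ 482.25446385 -194.72878927  -82.97520177] -1.1058345331609378
```

View pics/h4.png

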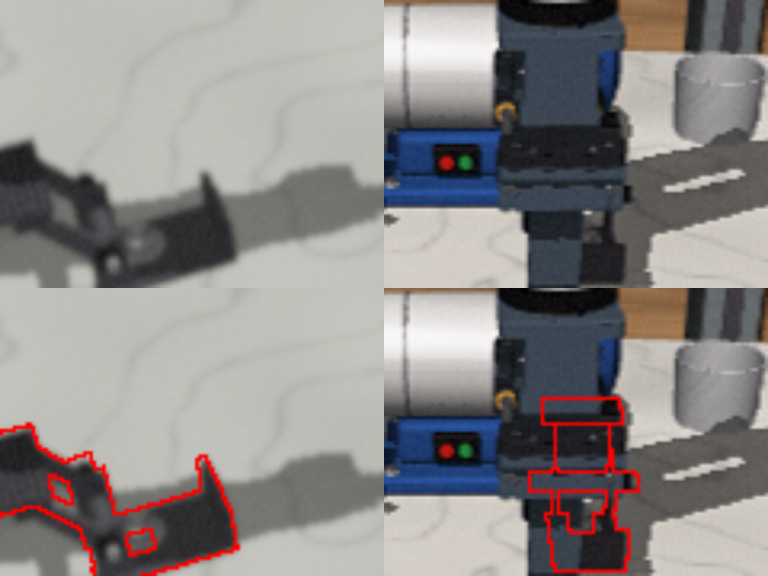

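The rest is home: independent fit (482.3,−194.7), yaw −83.0°, against the nut at (482.6,−194.6). The outline overlays both views. That is 11 pictures viewed, so I'll keep the last one for the socket's hexagon angle.

```bash
python3 -m jog '0 0 -0.6 -0.9 2.4 -0.6 0.8;0 0 -1.3 -1.8 4.8 -0.6 0.8;0 0 -1.3 -2.7 6.9 -0.6 0.8;0 0 -1.3 -2.8 7.4 -0.6 0.8;0 0 -1.3 -2.8 7.4 -0.6 0.8'; python3 -m jog '0 0 0 0 0 0 0.8;0 0 0 0 0 0 0.8'
python3 - <<'E'
from h import *
c=cam("wrist");w=grab_frame("wrist");print(env.state()["ee_pos"]);save("s2",w);np.savez("s2.npz",K=c[0],R=c[1],t=c[2])
for q in("socket_small","socket_medium","socket_large","oil_bottle"):
    for d in spotter.trace(q,"wrist")[:2]:print(q,d["conf"],d["box"])
cs=[cam("scene"),cam("side")];[grab_frame(n) for n in("scene","side")]
for q in("oil_bottle","tin"):
    for n,k in(("scene",cs[0]),("side",cs[1])):
        for d in spotter.look_for(q,n)[:1]: b=d["box"];print(q,n,d["conf"],onz(k,b[0]+b[2]/2,b[1]+b[3]/2,65 if q[0]=="o" else 14)[:2])
p=proj(c,[545.5,315.3,70])[0];print(p)
x0,y0=np.clip((p-50).astype(int),0,[540,300]);S=6;print(x0,y0)
save("s2c",cv2.resize(w[y0:y0+100,x0:x0+100],None,fx=S,fy=S,interpolation=cv2.INTER_CUBIC))
E
```

```text
time_s: 13.5
ee_pos: [434.7, 316.4, 158.9]
ee_rot: [180.0, -0.0, 0.3]
force: [-0.2, -0.3, 0.0]
gripper_width: 73.0
time_s: 13.75
ee_pos: [435.3, 314.8, 159.0]
ee_rot: [180.0, 0.0, 0.1]
force: [-0.4, -0.2, -0.6]
gripper_width: 73.0
[435.25113174 314.94624783 159.03731368]
socket_small 0.7 [381.1, 184.8, 50.9, 50.3]
socket_medium 0.68 [299.0, 37.2, 46.2, 55.1]
oil_bottle 0.86 [69.5, 69.3, 134.9, 80.0]
oil_bottle 0.19 [382.2, 187.0, 47.3, 48.2]
oil_bottle scene 0.88 [516.76788195 455.67109533]
oil_bottle side 0.62 [515.42876827 419.94248655]
tin scene 0.81 [345.1942191  343.32458334]
tin side 0.37 [431.78873829 377.85008096]
[320.21929464  63.56274755]
270 13
```

View pics/s2c.png

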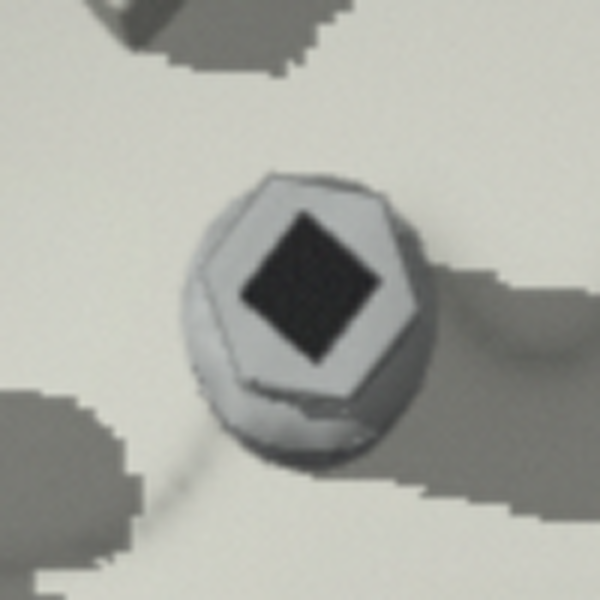

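The crop shows the middle socket's drive end with clear hexagon vertices: (272,176), (384,190), (416,302), (350,398), (240,380), (202,268).

```bash
python3 - <<'E'
from h import *
z=np.load("s2.npz");c=(z["K"],z["R"],z["t"])
f=lambda x,y:(270+(x+.5)/6-.5,13+(y+.5)/6-.5)
V=np.array([onz(c,*f(*p),80) for p in[(272,176),(384,190),(416,302),(350,398),(240,380),(202,268)]])
C=V.mean(0);d=V-C;print(C,"af",np.hypot(d[:,0],d[:,1])*3**.5,np.degrees(np.arctan2(d[:,1],d[:,0]))%60)
print("body dia",[(onz(c,*f(181,320),zz)-onz(c,*f(437,320),zz))[1] for zz in(40,50,56)])
E
```

```text
[546.39923383 314.47609158  80.        ] af [22.69265427 24.01780577 22.4181808  23.56463288 23.76586618 23.08809524] [20.68061262 20.61649559 22.27090167 20.90224437 20.72016374 20.95176528]
body dia [np.float64(36.23148051720324), np.float64(34.98246538298952), np.float64(34.23305630246131)]
```

Middle socket confirmed (body ~34.5 mm, labelled so by the networks) at (546.4,314.5), flats at 51° mod 60. The nut's flats are at ~19° mod 60. I'll grip at yaw 81° and later set down at yaw ≈109°, which also keeps the gripper body off the wheel.

```bash
python3 -m jog '0 0 2 1 0 0 0.7;0 0 4 2 0 0 0.7;0 0 6 3 0 0 0.7;0 0 8 4 0 0 0.7;0 0 10 4.44 0 0 0.7';python3 -m jog '0 0 2 0 0 0 0.7;0 0 4 0 0 0 0.7;0 0 6.18 0 0 0 0.7;0 0 6.18 0 0 0 0.7;0 0 6.18 0 0 0 0.7'; python3 -c "
from h import *
s=env.state();print(s['ee_pos'],s['ee_rot'])
c=cam('wrist');w=grab_frame('wrist');save('s3',w);print(spotter.look_for('socket_medium','wrist')[:2],proj(c,[[546.4,314.5,80],[546.4,314.5,0]]))"
```

```text
time_s: 14.92
ee_pos: [546.9, 316.1, 158.6]
ee_rot: [180.0, -0.0, 50.5]
force: [-0.6, 0.3, -1.1]
gripper_width: 63.7
time_s: 15.55
ee_pos: [545.7, 316.2, 158.9]
ee_rot: [180.0, 0.0, 80.9]
force: [0.6, 0.3, -0.0]
gripper_width: 63.9
[545.65460751 316.17464823 158.93096425] [1.79997141e+02 1.45955970e-03 8.09397568e+01]
[{'box': [303.5, 168.1, 37.1, 55.0], 'conf': 0.6}] [[321.53023049 208.08024612]
 [321.25337481 185.48442746]]
```

```bash
python3 -m jog '0 0 0 0.03 -0.07 -1.5 0.7;0 0 0 0.03 -0.07 -3 0.7;0 0 0 0.03 -0.07 -4.3 0.7;0 0 0 0.03 -0.07 -4.3 0.7;0 0 0 0.03 -0.07 -4.3 0.7' 30;python3 -m jog '0 0 0 0 0 0 0.2;0 0 0 0 0 0 0;0 0 0 0 0 0 0;0 0 0 0 0 0 0;0 0 0 0 0 0 0' 30;python3 -m jog '0 0 0 0 0 0 0;0 0 0 0 0 0 0;0 0 0 0 0 0 0;0 0 0 0 0 0 0' 30
```

```text
time_s: 16.27
ee_pos: [547.4, 314.9, 52.8]
ee_rot: [179.9, -0.1, 81.1]
force: [-0.3, -0.1, 1.0]
gripper_width: 64.0
time_s: 16.9
ee_pos: [546.5, 314.5, 52.0]
ee_rot: [180.0, -0.0, 81.1]
force: [-1.0, -0.1, 2.7]
gripper_width: 32.2
time_s: 17.4
ee_pos: [546.5, 314.6, 51.9]
ee_rot: [180.0, -0.0, 81.1]
force: [-0.9, 0.3, 4.8]
gripper_width: 32.6
```

The jaws stopped at 32.6 mm with an upward push, so the fingertips are on the body's shoulder rather than the 24 mm hexagon. I'll open, rise 8.5 mm and regrip.

```bash
python3 -m jog '0 0 0 0 0 0 0.5;0 0 0 0 0 0.0 0.5;0 0 0 0 0 0.34 0.5;0 0 0 0 0 0.34 0.5' 30;python3 -m jog '0 0 0 0 0 0 0;0 0 0 0 0 0 0;0 0 0 0 0 0 0;0 0 0 0 0 0 0;0 0 0 0 0 0 0' 30;python3 -m jog '0 0 0 0 0 0 0;0 0 0 0 0 0 0;0 0 0 0 0 0 0' 30
```

```text
time_s: 17.9
ee_pos: [547.1, 314.7, 60.8]
ee_rot: [179.9, -0.1, 81.1]
force: [0.3, 0.3, -0.1]
gripper_width: 45.3
time_s: 18.52
ee_pos: [546.3, 314.3, 59.8]
ee_rot: [-180.0, 0.0, 81.1]
force: [-0.4, -0.3, -0.5]
gripper_width: 23.8
time_s: 18.9
ee_pos: [546.3, 314.3, 59.9]
ee_rot: [-180.0, 0.0, 81.1]
force: [-0.2, -0.6, -1.3]
gripper_width: 23.9
```

Gripped on the flats (23.9 mm). Now lift and carry it to the nut.

```bash
python3 -m jog '0 0 0 0 0 0.6 0;0 0 0 0 0 1.6 0;0 0 0 0 0 2.6 0;0 0 0 0 0 3.6 0;0 0 0 0 0 3.6 0' 45;python3 -m jog '0 0 1 -0.2 -1.6 0 0;0 0 2 -0.5 -3.4 0 0;0 0 3 -0.8 -5.2 0 0;0 0 4 -1.1 -7 0 0;0 0 5 -1.4 -8.8 0 0';python3 -m jog '0 0 0.3 -0.25 -2 0 0;0 0 0.64 -0.5 -4.1 0 0;0 0 0.64 -0.75 -6.2 0 0;0 0 0.64 -1 -8.2 0 0;0 0 0.64 -1.15 -10 0 0';python3 -m jog '0 0 0 0 -0.8 0 0;0 0 0 0 -1.56 0 0;0 0 0 0 -1.56 0 0;0 0 0 0 -1.56 0 0'
python3 - <<'E'
from h import *
s=env.state();T=s["ee_pos"];print(T,s["ee_rot"],s["force"],s["gripper_width"])
print("todo units",(np.array([482.6,-194.6])-T[:2])/25,(109.3-s["ee_rot"][2])/5)
for n in("scene","side"):
    c=cam(n);im=grab_frame(n);save("m_"+n,im)
    for d in spotter.trace("socket_medium",n)[:2]:
        v,u=np.nonzero(d["region"]);print(n,d["conf"],d["box"],u.mean(),v.mean(),"pred",proj(c,[[T[0],T[1],T[2]-60],[T[0],T[1],T[2]-4]]).round(1).tolist())
E
```

```text
time_s: 19.52
ee_pos: [547.9, 315.2, 152.9]
ee_rot: [179.7, -0.2, 81.1]
force: [-0.1, 0.3, -2.5]
gripper_width: 23.7
time_s: 20.15
ee_pos: [510.4, 92.9, 149.1]
ee_rot: [-179.9, -0.0, 106.3]
force: [0.8, -1.0, -2.6]
gripper_width: 23.5
time_s: 20.78
ee_pos: [481.6, -157.2, 149.2]
ee_rot: [-179.9, -0.0, 109.2]
force: [0.3, 0.1, -2.9]
gripper_width: 23.5
time_s: 21.28
ee_pos: [482.7, -193.6, 149.8]
ee_rot: [-180.0, -0.1, 109.3]
force: [-0.1, -0.0, -2.4]
gripper_width: 23.5
[ 482.67762584 -193.56042883  149.7735178 ] [-1.79993202e+02 -6.00194862e-02  1.09328597e+02] [-0.1034903  -0.00458211 -2.38260983] 23.526174020517534
todo units [-0.00310503 -0.04158285] -0.005719340983270626
scene 0.84 [207.4, 184.5, 13.7, 22.5] 213.24909747292418 196.1191335740072 pred [[213.5, 202.5], [209.3, 183.9]]
scene 0.43 [24.5, 167.5, 261.0, 232.5] 145.19710193577262 271.16677856103837 pred [[213.5, 202.5], [209.3, 183.9]]
side 0.78 [337.3, 128.0, 14.4, 28.9] 344.35714285714283 143.83035714285714 pred [[343.1, 152.7], [344.0, 135.9]]
```

```bash
python3 -m jog '0 0 0 0 -0.04 -1 0;0 0 0 0 -0.04 -2 0;0 0 0 0 -0.04 -2.35 0;0 0 0 0 -0.04 -2.35 0;0 0 0 0 -0.04 -2.35 0';python3 -m jog '0 0 0 0 0 -0.1 0;0 0 0 0 0 -0.2 0;0 0 0 0 0 -0.3 0;0 0 0 0 0 -0.3 0'
```

```text
time_s: 22.1
ee_pos: [483.5, -195.9, 92.2]
ee_rot: [179.9, 0.1, 109.3]
force: [-0.4, -0.0, -1.7]
gripper_width: 23.5
time_s: 22.6
ee_pos: [482.5, -195.6, 83.5]
ee_rot: [-180.0, -0.0, 109.3]
force: [0.6, -0.1, -2.3]
gripper_width: 23.7
```

```bash
python3 -m jog '0 0 0 0 0 -0.08 0;0 0 0 0 0 -0.16 0;0 0 0 0 0 -0.16 0;0 0 0 0 0 -0.16 0';python3 -m jog '0 0 0 0 0 -0.08 0;0 0 0 0 0 -0.16 0;0 0 0 0 0 -0.16 0'
```

```text
time_s: 23.1
ee_pos: [482.6, -195.5, 79.7]
ee_rot: [-180.0, -0.0, 109.3]
force: [1.2, 0.4, -2.7]
gripper_width: 23.7
time_s: 23.48
ee_pos: [482.6, -195.5, 75.5]
ee_rot: [-180.0, -0.0, 109.3]
force: [0.8, 0.4, -2.9]
gripper_width: 23.8
```

The socket has gone over the hexagon with no resistance (mouth ~15.6 mm). Now down to the flange, then a gentle sideways test of the play.

```bash
python3 -m jog '0 0 0 0 0 -0.06 0;0 0 0 0 0 -0.1 0;0 0 0 0 0 -0.1 0;0 0 0 0 0 -0.1 0';python3 -m jog '0 0 0 0.08 0 0 0;0 0 0 0.08 0 0 0;0 0 0 0.08 0 0 0';python3 -m jog '0 0 0 -0.16 0 0 0;0 0 0 -0.16 0 0 0;0 0 0 -0.16 0 0 0'
```

```text
time_s: 23.98
ee_pos: [482.6, -195.5, 73.1]
ee_rot: [-180.0, -0.0, 109.3]
force: [-0.2, 0.9, -3.3]
gripper_width: 23.7
time_s: 24.35
ee_pos: [483.3, -195.4, 72.9]
ee_rot: [-179.9, -0.1, 109.3]
force: [-5.1, 0.9, -0.8]
gripper_width: 23.6
time_s: 24.72
ee_pos: [481.9, -195.6, 73.5]
ee_rot: [179.9, 0.1, 109.3]
force: [1.3, 2.7, -4.0]
gripper_width: 23.4
```

Play is only about ±0.7 mm, which is a snug fit. A 21 mm nut would allow ±2.2 mm. I'll centre it, press lightly and run the final checks.

```bash
python3 -m jog '0 0 0 0.08 0.02 0 0;0 0 0 0.08 0.02 -0.05 0;0 0 0 0.08 0.02 -0.05 0;0 0 0 0.08 0.02 -0.05 0;0 0 0 0.08 0.02 -0.05 0' 45
python3 - <<'E'
from h import *
s=env.state();print(s["time_s"],s["ee_pos"],s["ee_rot"],s["force"],s["gripper_width"])
cs=[cam("scene"),cam("side")]
for n in("scene","side"): save("f_"+n,grab_frame(n))
for q in("small","medium","large"):
    cen=[]
    for n in("scene","side"):
        r=spotter.trace("socket_"+q,n)
        if r: cen.append(np.argwhere(r[0]["region"]).mean(0)[::-1]); print(q,n,round(r[0]["conf"],2),np.round(r[0]["box"]))
    if len(cen)==2: X=tri(cs,cen);print("   at",X[0].round(1),np.round(X[1][0],1))
A=[cv2.imread(f"pics/{k}.png") for k in "ab"];F=[cv2.imread(f"pics/f_{k}.png") for k in("scene","side")]
for q in("rest","scraper","dresser","spanner","oil_bottle","tin","square","stone"):
    for n in("scene","side"):
        r=spotter.look_for(q,n)
        if r: print(q,n,round(r[0]["conf"],2),np.round(r[0]["box"]))
ms=[spotter.trace("rest",n)[0]["region"] for n in("scene","side")]
from scipy.optimize import minimize
f=lambda p:-(lambda r,m:(r&m).sum()/(r|m).sum())(restmask(cs[0],*p),ms[0])
r=minimize(f,[482,-195,-83],method="Nelder-Mead",options=dict(initial_simplex=[[482,-195,-83],[487,-195,-83],[482,-190,-83],[482,-195,-78]]));print("rest fit scene",r.x,r.fun)
E
```

```text
time_s: 25.35
ee_pos: [482.8, -195.4, 72.7]
ee_rot: [180.0, 0.0, 109.3]
force: [-2.2, 0.4, 5.9]
gripper_width: 23.4
25.35 [ 482.83710673 -195.35069384   72.7465816 ] [1.79972846e+02 4.48482282e-02 1.09294461e+02] [-2.23864248  0.44095563  5.86082576] 23.41279816036511
small scene 0.64 [370. 160.  12.  27.]
small side 0.94 [357. 241.  19.  37.]
   at [419.4 236.9  41.1] 0.0
medium scene 0.68 [400. 216.  18.  30.]
large scene 0.59 [399. 213.  17.  34.]
large side 0.77 [249. 232.  19.  35.]
   at [659.5 230.6  36. ] 0.0
rest scene 0.58 [168. 196.  78.  49.]
rest side 0.59 [323. 135.  38.  52.]
scraper scene 0.75 [304. 256. 139.  44.]
dresser scene 0.84 [303. 233.  50.  38.]
dresser side 0.83 [258. 206.  49.  21.]
spanner scene 0.79 [346. 197.  54.  42.]
spanner side 0.96 [276. 240.  70.  28.]
oil_bottle scene 0.86 [450. 147.  27.  47.]
oil_bottle side 0.86 [303. 306.  27.  23.]
tin scene 0.82 [374. 138.  40.  37.]
tin side 0.64 [381. 291.  59.  40.]
square scene 0.76 [399. 162.  28.  28.]
square side 0.86 [327. 303.  65.  31.]
stone scene 0.66 [302. 236.  50.  35.]
stone side 0.55 [205. 285.  80.  39.]
rest fit scene [ 483.00325071 -194.60676447  -82.75581416] -0.8446272991287512
```

The flange now pushes back (force z from −3 to +6 N). The rest fit is (483.0,−194.6), −82.8°, the other two sockets are unmoved and the bystanders sit where they were. Handing in.

```bash
python3 -c "
from workcell import env
print(env.job_done()); s=env.state(); print(s['ee_pos'],s['gripper_width'],s['force'])"
```

```text
the job is handed in; nothing more can be done
None
the job is handed in; nothing more can be done
```

I slid the rest home by its lip until the stud stopped it. I then put the middle (24 mm) socket on the nut and handed in at about 25 s, still gripping it. The hand-in reports no verdict.

**Only socket tried:** I tried only the middle socket. In the wrist picture the nut's flange measured about 34 mm and its stud about 16 mm, so it is the 24 mm nut. I did not test that the small socket fails to fit.

**Rest:** the last fit puts it at (483.0, −194.6), yaw −82.8°. The nut is at about (482.6, −194.6). The grinder's axis is about −83.3°, estimated from the line between the two nuts.

**Socket:**
- It went down without resistance until the flange pushed back with about 6 N.
- The mouth is about 13 mm above the bench, worked out from the grip height.
- A sideways push gave only about ±0.7 mm of play, as expected for the right size.
- It is gripped on the hexagon's flats (23.4 mm reading, 45 N).

**Other things:** the other two sockets were found where they stood, within 1 mm. The bystanders show no visible shift, though most of that is judged against the first pictures by eye. I did not compare their start and end positions number by number.

**What went wrong or disagreed:**
- My first grip on the socket caught its shoulder (32.6 mm reading), so I regripped 8 mm higher.
- In the final scene picture the network labelled the large socket as the medium one too. In the side picture it did not report the held socket.
- It also gave the dresser's box as the stone in the scene picture, so the stone was checked only in the side view.
- The scraper was reported only in the scene view.

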